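# Show the long bar pull against a sample drawer front

### The job

Lift the grey sample drawer front out of its slotted stand and lean it back, clearly off upright, against the robot-facing side of the low ash block, square to the block and centred on it. Then take the longer of the two steel bar pulls out of the open drawer and hold it up for the customer about 10 cm in front of the leaning panel, at the height of the panel's top edge, centred on the panel, its bar level and parallel to the panel, its two posts level and pointing at the panel. Finish while still holding the pull there in the air, and do not disturb the other goods.

Things in the scene. Friction and masses are not known exactly. Their poses are not given: they have to be found in the camera images.
- front_center (a point): centre of the sample drawer front: a plain grey rectangular slab, 14 mm thick (its x axis), 160 mm wide (y), 130 mm high (z), about 0.2 kg; both faces are alike and either may face the robot. Starts upright in the slot of the stand, its underside 10 mm above the table. This point lies 65 mm above its lower edge.
- stand: fixed low ash stand, 80 x 180 mm base plate 10 mm thick, with two 30 mm high rails (tops 40 mm above the table) that leave a 19 mm wide slot along the stand's y axis. Origin under its centre on the table.
- block: fixed ash block, 60 mm deep (x) x 100 mm wide (y) x 70 mm high, standing on the table; its -x face looks roughly to the robot. Origin under its centre on the table. With the panel's foot (its block-side lower edge) on the table 25 mm in front of this face, the panel leans at about 20 degrees against the block's top edge.
- block_face (a point): middle of the block's robot-facing face, 35 mm above the table; axes as the block, +x points into the block, away from the robot
- unit: fixed low ash drawer unit, 260 mm deep (x) x 280 mm wide (y) x 55 mm high; goods lie on its top. Origin under its centre on the table. Its front (-x) face is open for the drawer.
- drawer (a joint): how far (m) the shallow drawer stands out of the unit's front towards -x of the unit; it starts 0.20 to 0.23 open and slides on its runners if pushed with more than about 4 N. Inside: 230 mm wide, floor 12 mm above the table, side walls' tops 38 mm and front's top 42 mm above the table; the front is 12 mm thick, with a small wooden knob.
- long_pull_center (a point): middle of the longer bar pull: steel, about 0.1 kg, a square 12 mm bar 130 mm long (y) with a 12 mm square post, 20 mm long, near each end (centres 106 mm apart), 32 mm deep overall (x). It lies on its side on the drawer floor, 12 mm thick, bar towards the robot, posts away (+x). The bar's centre line is 10 mm to -x of this point, the posts' ends 16 mm to +x; half-way up.
- short_pull_center (a point): middle of the shorter bar pull: the same shape, 85 mm long; lies in the drawer too, before or behind the long one. To be left alone.
- t_hinge: black iron T-hinge, 147 x 90 x 10 mm, lying on the drawer unit; left alone. Origin on its underside.
- shell_pull: bronze shell pull, 44 x 76 x 23 mm, on the drawer unit; left alone. Origin on its underside.
- ceramic_knob: white ceramic knob, 36 mm across and 32 mm high, on the drawer unit; left alone. Origin under its foot.
- screwdriver: screwdriver lying on the table; left alone
- screw_jar: small glass jar, 52 mm across, 75 mm high, on the table; left alone. Origin under its centre.
Mind the look-alikes: they are no part of the job. What is shaped like the part that bears long_pull_center but red is not meant. What is shaped like the part that bears front_center but red is not meant.

How it is judged (in metres and radians):
On the way, in this order (a step that is already met when the one before it is completed fails the run):
1. the drawer front leans against the block, let go and at rest (angle between front_center's own z axis and vertical between 0.12 and 0.65 rad and contact force between front and block above 0.05 N and contact force between front and the fingers below 0.05 N and x of front_center in the frame of block_face below 0 m and y of front_center in the frame of block_face between -0.03 and 0.03 m and angle between the y axis of front_center and the y axis of block_face, either way round below 0.22 rad and height (world z) of front_center below 0.075 m and linear speed of front below 0.03 m/s), for 0.3 s.
2. the long pull is lifted out of the drawer (height (world z) of long_pull_center above 0.075 m and contact force between long_pull and the fingers above 0.5 N), for 0.1 s.
At the end, for the whole second after the job is handed in: Front leans 7-37 deg on the block, released, centred to 30 mm, square to 0.22 rad. Long pull held still, touching only the fingers, centre 95-160 mm high, 60-140 mm before the block face, 35 mm of panel middle; bar parallel to 0.22, level to 0.2, posts level to 0.35 rad and toward the panel (all of step 1 and contact force between long_pull and the fingers above 1 N and contact force between long_pull and front below 0.1 N and contact force between long_pull and block below 0.1 N and contact force between long_pull and stand below 0.1 N and contact force between long_pull and unit below 0.1 N and height (world z) of long_pull_center between 0.095 and 0.16 m and x of long_pull_center in the frame of block_face between -0.14 and -0.06 m and y of long_pull_center in the frame of front_center between -0.035 and 0.035 m and angle between the y axis of long_pull_center and the y axis of front_center, either way round below 0.22 rad and angle between long_pull_center's own y axis and vertical between 1.37 and 1.77 rad and angle between long_pull_center's own x axis and vertical between 1.22 and 1.92 rad and x of block_face in the frame of long_pull_center above 0.03 m and linear speed of long_pull below 0.03 m/s); the arm keeps its last pose, push and grip.
It fails at once if the shorter bar pull is moved by more than 30 mm (distance of short_pull_center from where it was at the start of the episode above 0.03 m).
It fails at once if another piece of goods is moved by more than 30 mm (distance of any of t_hinge, shell_pull, ceramic_knob, screwdriver, screw_jar from where it was at the start of the episode above 0.03 m).
It also fails if it takes over 51 s, if anything falls off the work surface, if the arm or the gripper's body presses on something with over 40 N, if the wrist force passes 120 N, or if a joint passes its speed limit or range.

### The arm

A 6-joint arm with a two-finger parallel gripper is mounted at the origin on the work surface. World frame = base frame: x ahead of the robot, y to its left, z up, the work surface at z = 0. Lengths are in mm, angles in rad, forces in N, time in s.
With the tool pointing down it reaches from about 400 to 925 mm from the base axis. Payload 12.5 kg.
Tool frame: the origin (TCP) lies midway between the tips of the shut fingers; the grasp point (between the pads) lies 19 mm behind it; z points along the fingers, y is the line along which they close (so a half turn about z gives the same grasp; the last joint's range is limited). The gripper opens to 95 mm and grips with 3 to 60 N. Pads are 20 mm wide; open, the fingers measure 119 mm over their backs; the gripper's body (75 mm by 180 mm) begins 59 mm behind the grasp point.
Start: joints at [1.023, 0.491, 1.559, -0, 1.092, -0.106], TCP at [267.216, 565.015, 214.661] pointing down, gripper open.
Joint ranges: [-3.1, 3.1], [-0.84, 2.19], [0.05, 2.79], [-1.13, 4.28], [0.06, 2.93], [-2.69, 2.69]. Speed limits (rad/s): [2.22, 2.22, 2.79, 3.14, 3.14, 3.14].

### API

Orientations are given as [roll, pitch, yaw] about the fixed x, y, z axes, in that order (R = Rz(yaw) Ry(pitch) Rx(roll)).
In Python, from cell import state, read_camera, job_done gives the robot as it stands.
- The arm moves only by the tool carry_out, never from a script. Its argument "moves" is a list of rows, each an object with "slide": the shift along the tool's x, y, z as a fraction of full scale, a list of three; "spin": the turn about the tool's z as a fraction of full scale. A call has 1 to 12 rows; each row shifts and turns the commanded pose from where the row before left it, along the tool's axes as they then stand; what a row does not reach is not made up. Full scale, the value 1, is 0.4 m for a shift and 30 degrees for a turn. A row lasts 1/12 s, in which the tool goes at most 41.7 mm and 7.16 degrees, less where a joint would pass 70% of its speed; a pose out of reach is approached as far as the arm can. A call with a number of a shift or a turn outside -1 to 1 is refused whole. A call with a gripper value outside its range is refused whole. "hand" is the closure, from 0 (fully open) to 1 (shut), set as the call begins (left out, the last holds). The fingers move at their own pace and stop on an object; the grip force is fixed at half the most. Time passes only in rows, so rows that do not move let the fingers close. It gives the time, the measured TCP pose, the force, the opening and the grip force at its end, in the units of the state.
- state(): the state, without advancing time (a new reading comes with each control period).
- read_camera(name): name is "scene" or "top" or "wrist"; returns a dict with "color" (480x640x3 uint8, red, green, blue), "K" (3x3 intrinsics, pixels), "k1" (the pictures are not rectified: a ray, as slopes to the right and down, at radius r is drawn at 1 + k1 r^2 times it, then the intrinsics apply), "R" (3x3) and "t" (3): a world point X has camera coordinates R X + t. Camera axes: x right, y down, z forward; pixel columns grow to the right and rows downward; lengths in mm; the calibration is good to about 2 mm. A picture is of the moment at which its call begins. There is no depth.
- job_done(): hands the job in; it is judged then, once.
The state is a dict: "t": time; "joints": joint angles; "qvel": joint speeds; "tau": joint torques, N m; "eef_pos": TCP position; "tcp_rot": TCP orientation; "ft_force": force on the tool from outside, world axes, zero at the start; "moment": the same for the moment, N m; "opening": opening from 0.0 (shut) to 1.0 (fully open); "grip_force": force on a finger pad.
Only numpy, scipy, OpenCV 4.12 (cv2) and the standard library are available. Lean on these libraries where they do the work, as an engineer would, in place of code of your own. Each camera call takes 0.05 s, during which the arm holds its last target. There are 200 camera calls.

## Working session

There is one attempt and no reset: what is moved stays moved. The work goes in short steps, Python scripts to look and compute and a tool call to move; the robot and the scene stay as the last step left them, time stands still between calls to the robot, and variables do not carry over. Pictures are saved under pics/ and viewed, at most 10 in all, crops included, and the job is handed in when it is done.

Besides the shell and the picture viewer there is one more tool, called after "Request:" as a command line: name --argument value ..., lists and objects as JSON in quotes. carry_out: Moves the arm, as the interface text tells. Shift numbers are shares of 0.4 m and turn numbers shares of 30 degrees, none past 1 either way. Its arguments: {"type":"object","properties":{"moves":{"type":"array"},"hand":{"type":"number"}},"required":["moves"]}

```bash
mkdir -p pics; ls
cat > h.py <<'E'
import numpy as np, cv2, pickle
from cell import state, read_camera
def snap(name, fn):
    d=read_camera(name); pickle.dump(d,open(f'pics/{fn}.pkl','wb'))
    cv2.imwrite(f'pics/{fn}.png',d['color'][:,:,::-1]); return d
def load(fn): return pickle.load(open(f'pics/{fn}.pkl','rb'))
def ray(d,u,v):
    K=np.array(d['K']);a=np.array([(u-K[0,2])/K[0,0],(v-K[1,2])/K[1,1]]);s=a.copy()
    for _ in range(20): s=a/(1+d['k1']*(s@s))
    R=np.array(d['R']);t=np.array(d['t']).ravel()
    return -R.T@t, R.T@np.array([s[0],s[1],1.])
def onz(d,u,v,z):
    c,r=ray(d,u,v); return c+r*(z-c[2])/r[2]
def proj(d,X):
    p=np.array(d['R'])@np.array(X,float)+np.array(d['t']).ravel();s=p[:2]/p[2];s=s*(1+d['k1']*(s@s))
    K=np.array(d['K']);return np.array([K[0,0]*s[0]+K[0,2],K[1,1]*s[1]+K[1,2]])
def tri(obs):
    A=np.zeros((3,3));b=np.zeros(3);L=[]
    for d,u,v in obs:
        c,r=ray(d,u,v);r=r/np.linalg.norm(r);P=np.eye(3)-np.outer(r,r);A+=P;b+=P@c;L.append((c,P))
    X=np.linalg.solve(A,b); return X,[round(float(np.linalg.norm(P@(X-c))),1) for c,P in L]
E
python3 - <<'E'
from h import *
for n in ['scene','top']: 
    d=snap(n,n+'0');print(n,np.round(-np.array(d['R']).T@np.array(d['t']).ravel()),np.round(d['K'],1).tolist(),d['k1'],np.round(d['R'],2).tolist())
print(state())
a=cv2.imread('pics/top0.png');b=cv2.imread('pics/scene0.png')
E
```

```text
pics
scene [1083. -321. 1096.] [[535.6, 0.0, 316.1], [0.0, 535.6, 235.8], [0.0, 0.0, 1.0]] -0.09032082736807559 [[0.44, 0.9, 0.01], [0.74, -0.36, -0.56], [-0.5, 0.25, -0.83]]
top [ 342.  -32. 1137.] [[558.9, 0.0, 322.4], [0.0, 558.9, 230.7], [0.0, 0.0, 1.0]] -0.011411078612856427 [[0.03, -1.0, 0.0], [-0.99, -0.03, -0.13], [0.13, -0.0, -0.99]]
{'t': 0.1, 'joints': array([ 1.02339710e+00,  4.91509304e-01,  1.55941005e+00,  1.92343905e-05,
        1.09167719e+00, -1.05591244e-01]), 'qvel': array([ 9.58717426e-05, -2.40897882e-03, -5.15609715e-03,  3.46176373e-05,
        2.32712357e-04, -3.03488681e-04]), 'tau': array([ 2.68172400e-03, -6.13629198e+01, -2.58608776e+01,  6.93828170e-02,
        4.70286654e-02, -6.70832128e-05]), 'eef_pos': array([267.08993527, 564.81384669, 214.10653347]), 'tcp_rot': array([-3.14059616e+00, -1.22769290e-04,  2.69977573e+00]), 'ft_force': array([-0.53507386,  0.56241856, -0.03004798]), 'moment': array([ 0.00682725, -0.01103484,  0.03904773]), 'grip_force': 0.0, 'opening': 0.999355303116121}
```

View pics/top0.png

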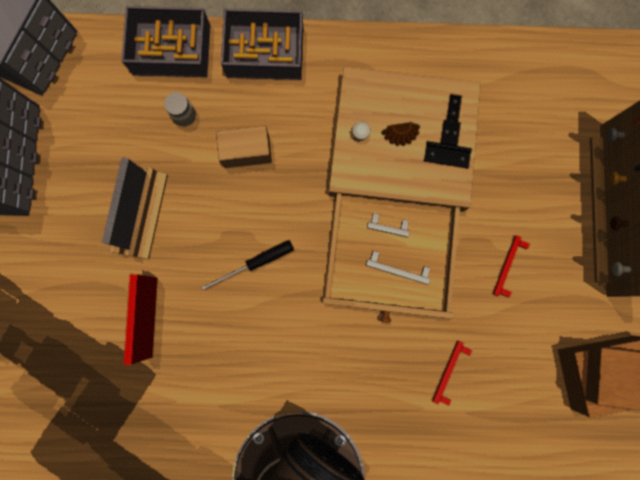

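View pics/scene0.png

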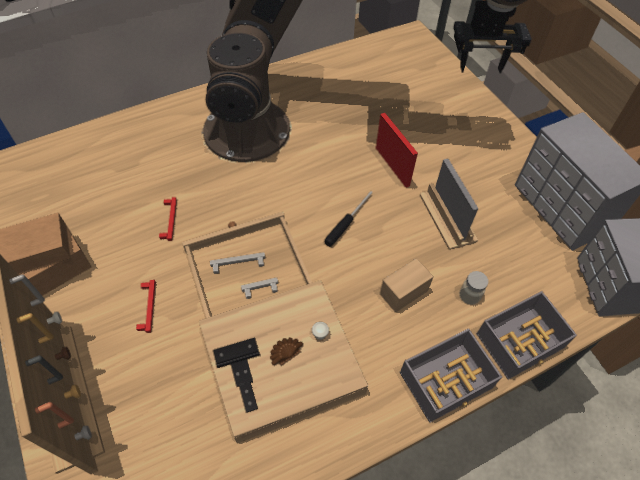

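The top view shows the grey panel in its stand at (125,205), the block at (244,146), and the long pull at (398,267). It also shows the short pull at (389,225) and the screwdriver at (248,265). The look-alikes are a red slab (140,318) and red pulls (511,266) and (452,372), so I choose the grey slab and the longer steel pull, then check both in crops.

Run:
```python
import cv2,numpy as np
t=cv2.imread('pics/top0.png');s=cv2.imread('pics/scene0.png')
def c(im,x,y,w,h,k=4): return cv2.resize(im[y:y+h,x:x+w],None,fx=k,fy=k,interpolation=cv2.INTER_CUBIC)
m=np.vstack([np.hstack([c(t,95,115,200,150,2*1),c(s,370,150,200,150,2)]),np.hstack([c(t,320,180,200,150,2),c(s,180,210,200,150,2)])])
def g(im,x0,y0,w,h,k):
    o=c(im,x0,y0,w,h,k)
    for x in range((x0//20+1)*20,x0+w,20): cv2.line(o,((x-x0)*k,0),((x-x0)*k,8),(255,0,255),1);cv2.putText(o,str(x),((x-x0)*k+2,10),0,.35,(0,0,0))
    for y in range((y0//20+1)*20,y0+h,20): cv2.line(o,(0,(y-y0)*k),(8,(y-y0)*k),(255,0,255),1);cv2.putText(o,str(y),(10,(y-y0)*k+4),0,.35,(0,0,0))
    return o
cv2.imwrite('pics/c1.png',np.hstack([g(t,95,115,100,150,4),g(s,410,150,100,150,4)]))
cv2.imwrite('pics/c2.png',np.hstack([np.vstack([g(t,205,115,80,70,5),g(t,350,200,80,48+2,5)])[:, :400],np.vstack([g(s,375,255,80,60,5),g(s,200,240,80,60,5)])]) if False else np.vstack([np.hstack([g(t,205,115,80,60,5),g(s,370,255,80,60,5)]),np.hstack([g(t,355,205,80,60+20,5)[:300+100],g(s,200,235,80,80,5)])])[:600])
```

```text
(no output)
```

View pics/c1.png

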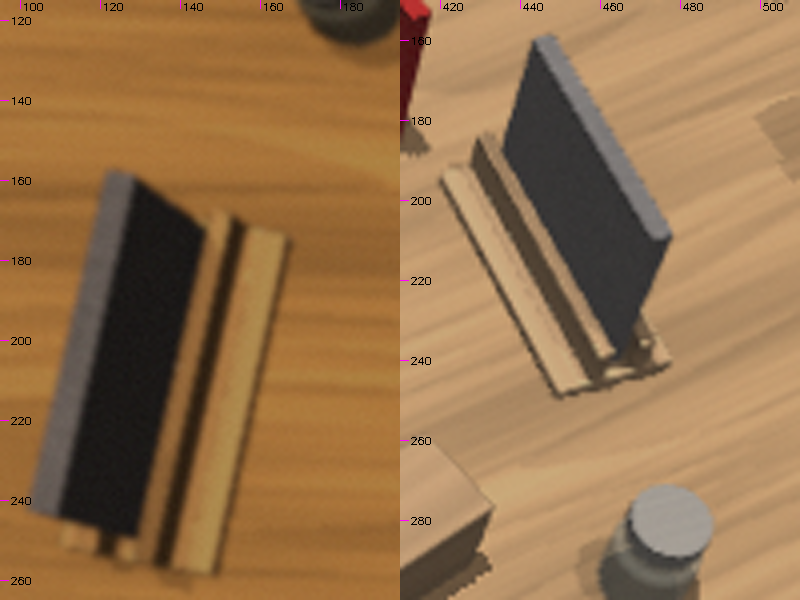

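View pics/c2.png

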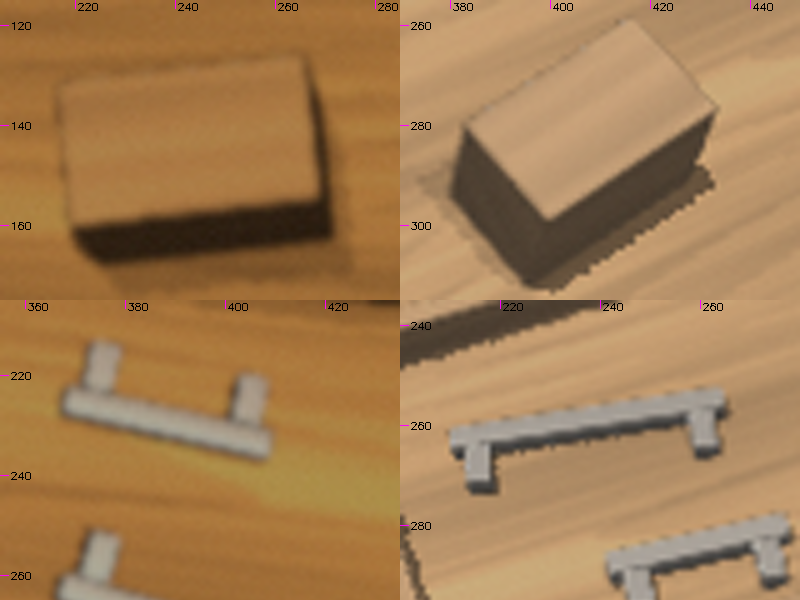

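The crop shows the panel's grey top strip, the block's top face and the long pull (upper in scene, 130 mm bar, grey) clearly. I'll triangulate the panel and block corners.

Run:
```python
from h import *
t=load('top0');s=load('scene0')
P={'pfarx-y':((128.7,159.5),(473.7,210)),'pfarx+y':((121.5,157.5),(478,208.7)),'pnear-y':((110,244.2),(443.7,160)),'pnear+y':((103.2,243.2),(448,159)),
'A':((216.4,132),(433.2,276.6)),'B':((265.6,126.4),(399.6,299)),'C':((269,155),(383.4,279.4)),'D':((219.4,160.6),(416.4,259))}
for k,(a,b) in P.items():
    X,e=tri([(t,*a),(s,*b)]);print(k,np.round(X,1),e, np.round(onz(t,*a,140 if k[0]=='p' else 70),1),np.round(onz(s,*b,140 if k[0]=='p' else 70),1))
for n,uv in {'L1':(366,265),'L2':(430,281),'S1':(367,225),'S2':(408,236)}.items(): print(n,np.round(onz(t,*uv,24),1))
print('sd',onz(t,293,245,10),onz(t,203,289,10),'jar',onz(t,178,101,75),'red',onz(t,132,275,0),onz(t,127,363,0))
```

```text
pfarx-y [592.4 327.2 136. ] [0.2, 0.2] [591.3 325.6 140. ] [594.5 324.7 140. ]
pfarx+y [594.8 338.8 137.7] [1.2, 1.2] [594.7 339.1 140. ] [595.8 335.8 140. ]
pnear-y [435.6 350.1 136.2] [0.9, 0.9] [434.9 347.8 140. ] [438.3 348.5 140. ]
pnear+y [437.  362.5 135.5] [0.5, 0.5] [436.4 360.2 140. ] [440.1 359.8 140. ]
A [670.1 182.2  66.6] [0.4, 0.4] [669.2 182.   70. ] [671.3 180.2  70. ]
B [684.5  85.8  66.1] [0.3, 0.3] [683.4  85.6  70. ] [686.  84.  70.]
C [626.9  77.5  66.8] [0.7, 0.7] [625.7  76.5  70. ] [628.5  77.   70. ]
D [613.1 174.   64.2] [0.2, 0.2] [611.7 173.1  70. ] [615.7 171.   70. ]
L1 [ 418.8 -121.1   24. ]
L2 [ 390.6 -248.9   24. ]
S1 [ 499.3 -121.6   24. ]
S2 [ 479.4 -204.3   24. ]
sd [456.08625638  26.44620919  10.        ] [362.25307358 203.8106674   10.        ] jar [728.7001708  260.20962912  75.        ] red [386.50751081 351.67043442   0.        ] [211.48747154 349.30839933   0.        ]
```

Both objects' sizes check out: the panel is 158 mm long and the block about 97 × 59 mm. The panel's top centre is at about (515.5, 343), with its line at -8.2°. The block face's middle is at about (619, 124), yaw +8.3°. Next I'll move above the panel.

Request:
carry_out --moves '[{"slide": [-0.0887, -0.0262, 0], "spin": 0}, {"slide": [-0.0887, -0.0262, 0], "spin": 0}, {"slide": [-0.0887, -0.0262, 0], "spin": 0}, {"slide": [-0.0887, -0.0262, 0], "spin": 0}, {"slide": [-0.0887, -0.0262, 0], "spin": 0}, {"slide": [-0.0887, -0.0262, 0], "spin": 0}, {"slide": [-0.0887, -0.0262, 0], "spin": 0}, {"slide": [-0.0887, -0.0262, 0], "spin": 0}, {"slide": [-0.0887, -0.0262, 0], "spin": 0}, {"slide": [0, 0, 0], "spin": -0.19}, {"slide": [0, 0, 0], "spin": -0.19}, {"slide": [0, 0, 0], "spin": -0.19}]' --hand 0

```text
t: 1.1
eef_pos: [516.0, 342.4, 214.1]
tcp_rot: [-3.141, -0.001, 3.002]
ft_force: [0.1, 0.4, 0.2]
opening: 0.997
grip_force: 0.0
```

Run:
```python
from h import *
d=snap('wrist','w1');s=state();print(s['t'],s['eef_pos'],s['tcp_rot'],-np.array(d['R']).T@np.array(d['t']).ravel(),np.round(d['R'],2).tolist())
for x,y in [(592,326),(595,337.5),(437,348),(438.5,360)]: print(proj(d,(x,y,140)))
```

```text
1.15 [515.75100267 342.64050713 214.1872497 ] [-3.14110638e+00 -6.94117095e-04  3.00921413e+00] [446.27099608 351.57691359 384.24724186] [[0.14, 0.99, -0.0], [0.96, -0.13, 0.25], [0.25, -0.04, -0.97]]
[314.80816766 372.01108552]
[333.0923612  373.89561054]
[313.93091798 119.00932594]
[335.81776598 118.66370832]
```

View pics/w1.png

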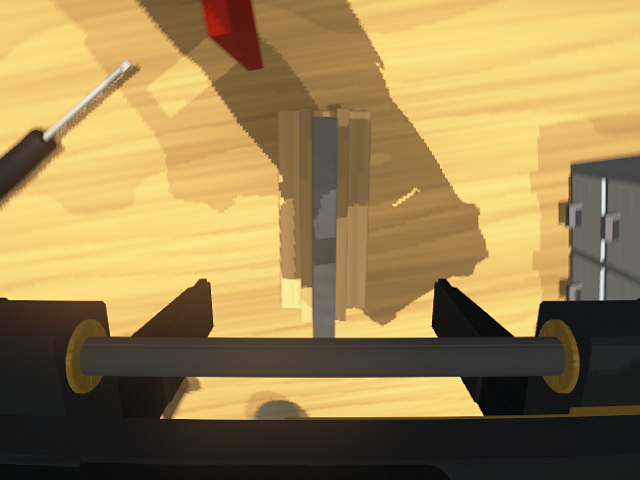

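The wrist view shows the panel's top strip at u = 313–336, exactly where predicted, upright in the image and midway between the fingers. I'll descend and grip.

Request:
carry_out --moves '[{"slide": [0, 0, 0.071], "spin": 0}, {"slide": [0, 0, 0.071], "spin": 0}, {"slide": [0, 0, 0.071], "spin": 0}, {"slide": [0, 0, 0.071], "spin": 0}, {"slide": [0, 0, 0], "spin": 0}]'

```text
t: 1.57
eef_pos: [513.3, 342.1, 96.1]
tcp_rot: [-3.137, -0.006, 2.996]
ft_force: [-0.5, -0.3, -1.3]
opening: 1.001
grip_force: 0.0
```

Request:
carry_out --moves '[{"slide": [0, 0, 0], "spin": 0}, {"slide": [0, 0, 0], "spin": 0}, {"slide": [0, 0, 0], "spin": 0}, {"slide": [0, 0, 0], "spin": 0}, {"slide": [0, 0, 0], "spin": 0}, {"slide": [0, 0, 0], "spin": 0}, {"slide": [0, 0, 0], "spin": 0}, {"slide": [0, 0, 0], "spin": 0}, {"slide": [0, 0, 0], "spin": 0}, {"slide": [0, 0, 0], "spin": 0}]' --hand 1

```text
t: 2.4
eef_pos: [515.5, 343.2, 101.1]
tcp_rot: [3.142, -0.0, 2.998]
ft_force: [0.0, -0.3, 0.5]
opening: 0.354
grip_force: 0.0
```

Request:
carry_out --moves '[{"slide": [0, 0, 0], "spin": 0}, {"slide": [0, 0, 0], "spin": 0}, {"slide": [0, 0, 0], "spin": 0}, {"slide": [0, 0, 0], "spin": 0}, {"slide": [0, 0, 0], "spin": 0}, {"slide": [0, 0, 0], "spin": 0}, {"slide": [0, 0, 0], "spin": 0}]'

```text
t: 2.98
eef_pos: [515.6, 343.2, 101.0]
tcp_rot: [3.141, 0.0, 2.998]
ft_force: [0.6, 0.8, -1.1]
opening: 0.147
grip_force: 30.0
```

Request:
carry_out --moves '[{"slide": [0, 0, -0.03], "spin": 0}, {"slide": [0, 0, -0.06], "spin": 0}, {"slide": [0, 0, -0.06], "spin": 0}, {"slide": [0, 0, -0.05], "spin": 0}, {"slide": [-0.0322, -0.0659, 0], "spin": 0}, {"slide": [-0.0322, -0.0659, 0], "spin": 0}, {"slide": [-0.0322, -0.0659, 0], "spin": 0}, {"slide": [-0.0322, -0.0659, 0], "spin": 0}, {"slide": [-0.0322, -0.0659, 0], "spin": 0}, {"slide": [-0.0322, -0.0659, 0], "spin": 0}, {"slide": [-0.0322, -0.0659, 0], "spin": 0}, {"slide": [-0.0322, -0.0659, 0], "spin": 0}]'

```text
t: 3.98
eef_pos: [587.5, 118.4, 181.8]
tcp_rot: [3.141, 0.0, 2.998]
ft_force: [0.5, 0.0, -2.1]
opening: 0.147
grip_force: 30.0
```

Request:
carry_out --moves '[{"slide": [0, 0, 0], "spin": 0.145}, {"slide": [0, 0, 0], "spin": 0.23}, {"slide": [0, 0, 0], "spin": 0.23}, {"slide": [0, 0, 0], "spin": 0.23}, {"slide": [0, 0, 0], "spin": 0.23}, {"slide": [0, 0, 0], "spin": 0.23}, {"slide": [0, 0, 0], "spin": 0.23}, {"slide": [0, 0, 0], "spin": 0.23}, {"slide": [0, 0, 0], "spin": 0.23}, {"slide": [0, 0, 0], "spin": 0.23}, {"slide": [0, 0, 0], "spin": 0.23}, {"slide": [0, 0, 0], "spin": 0}]'

```text
t: 4.98
eef_pos: [587.3, 119.8, 181.7]
tcp_rot: [3.141, -0.0, 1.712]
ft_force: [-0.6, -0.5, -1.9]
opening: 0.148
grip_force: 30.0
```

Request:
carry_out --moves '[{"slide": [0, 0, 0], "spin": 0}, {"slide": [0, 0, 0], "spin": 0}, {"slide": [0, 0, 0], "spin": 0}]'

```text
t: 5.23
eef_pos: [587.3, 119.8, 181.2]
tcp_rot: [3.142, -0.0, 1.721]
ft_force: [0.2, 0.0, -2.7]
opening: 0.141
grip_force: 30.0
```

Run:
```python
from h import *
for n in ['top','wrist','scene']: snap(n,n+'2')
a=cv2.imread('pics/top2.png')[60:260,80:330];b=cv2.imread('pics/wrist2.png');c=cv2.imread('pics/scene2.png')[150:350,330:580]
cv2.imwrite('pics/m2.png',np.hstack([np.vstack([cv2.resize(a,(375,300)),cv2.resize(c,(375,300))]),cv2.resize(b,(400,300)).repeat(1,0) if 0 else np.vstack([cv2.resize(b,(400,300)),np.zeros((300,400,3),np.uint8)])]))
s=state();print(s['t'],s['eef_pos'],s['tcp_rot'],s['opening'])
```

```text
5.3833 [587.37482369 119.78178162 181.09603676] [ 3.14156714e+00 -3.12907003e-05  1.71939107e+00] 0.1461099499107864
```

View pics/m2.png

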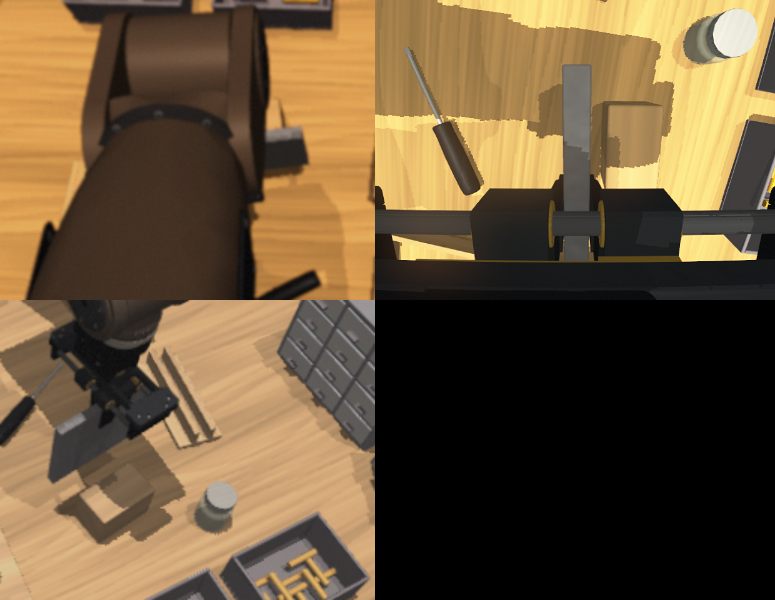

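The wrist view shows the panel parallel to the block's near edge, which is at full-image pixels of about (368,167) to (368,300). I'll check that against my block estimate.

Run:
```python
from h import *
d=load('wrist2')
im=cv2.imread('pics/wrist2.png')[90:320,280:500];im=cv2.resize(im,None,fx=2.6,fy=2.6,interpolation=cv2.INTER_CUBIC)
for X in [(670,181,70),(684.7,84.8,70),(627,76.8,70),(613.7,172,70),(613.7,172,0)]:
    p=proj(d,X);print(p); q=tuple(int(v) for v in (p-[280,90])*2.6);cv2.circle(im,q,4,(0,0,255),1)
cv2.imwrite('pics/c3.png',im)
```

```text
[460.83802955 168.81447369]
[450.01735956 306.9121343 ]
[368.58856007 306.25832125]
[374.21292928 169.22345385]
[363.98222956 162.39546349]
```

View pics/c3.png

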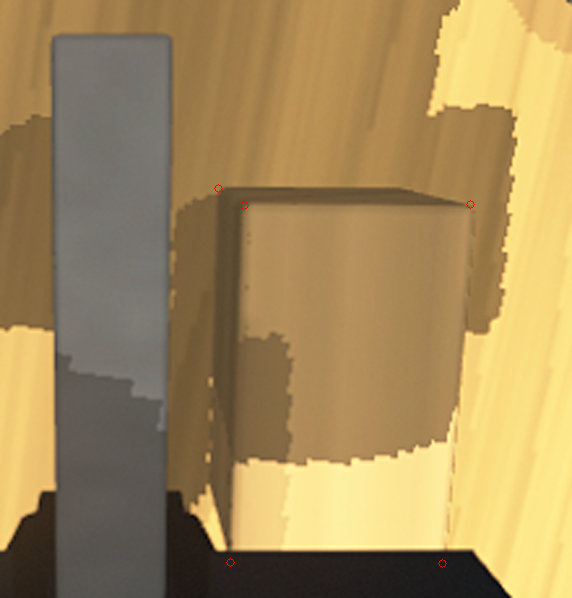

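The predicted corners sit on the block within about 1 mm, so I'll lower the panel gently.

Request:
carry_out --moves '[{"slide": [0, 0, 0.05], "spin": 0}, {"slide": [0, 0, 0.05], "spin": 0}, {"slide": [0, 0, 0.04], "spin": 0}, {"slide": [0, 0, 0.03], "spin": 0}, {"slide": [0, 0, 0.02], "spin": 0}, {"slide": [0, 0, 0.014], "spin": 0}, {"slide": [0, 0, 0.009], "spin": 0}, {"slide": [0, 0, 0.005], "spin": 0}, {"slide": [0, 0, 0.002], "spin": 0}, {"slide": [0, 0, 0], "spin": 0}, {"slide": [0, 0, 0], "spin": 0}, {"slide": [0, 0, 0], "spin": 0}]'

```text
t: 6.38
eef_pos: [587.6, 119.8, 93.5]
tcp_rot: [3.141, -0.0, 1.718]
ft_force: [-0.3, 0.7, -2.9]
opening: 0.146
grip_force: 30.0
```

Request:
carry_out --moves '[{"slide": [0, 0, 0.002], "spin": 0}, {"slide": [0, 0, 0.001], "spin": 0}, {"slide": [0, 0, 0], "spin": 0}, {"slide": [0, 0, 0], "spin": 0}]'

```text
t: 6.72
eef_pos: [587.4, 119.8, 91.8]
tcp_rot: [-3.142, -0.0, 1.718]
ft_force: [-0.3, 0.1, -2.5]
opening: 0.142
grip_force: 30.0
```

Request:
carry_out --moves '[{"slide": [0, 0, 0.0015], "spin": 0}, {"slide": [0, 0, 0], "spin": 0}, {"slide": [0, 0, 0], "spin": 0}]'

```text
t: 6.97
eef_pos: [587.4, 119.8, 91.2]
tcp_rot: [-3.142, -0.0, 1.718]
ft_force: [0.1, -0.1, -2.5]
opening: 0.15
grip_force: 30.0
```

Request:
carry_out --moves '[{"slide": [0, 0, 0.001], "spin": 0}, {"slide": [0, 0, 0], "spin": 0}, {"slide": [0, 0, 0], "spin": 0}]'

```text
t: 7.22
eef_pos: [587.5, 119.8, 91.0]
tcp_rot: [3.141, -0.0, 1.718]
ft_force: [-0.1, -0.4, -0.0]
opening: 0.149
grip_force: 30.0
```

Request:
carry_out --moves '[{"slide": [0, 0, 0], "spin": 0}, {"slide": [0, 0, 0], "spin": 0}, {"slide": [0, 0, 0], "spin": 0}, {"slide": [0, 0, 0], "spin": 0}, {"slide": [0, 0, 0], "spin": 0}, {"slide": [0, 0, 0], "spin": 0}, {"slide": [0, 0, 0], "spin": 0}, {"slide": [0, 0, 0], "spin": 0}]' --hand 0.5

```text
t: 7.88
eef_pos: [587.4, 119.8, 90.9]
tcp_rot: [3.142, -0.0, 1.718]
ft_force: [-1.0, -0.2, 0.4]
opening: 0.494
grip_force: 0.0
```

Run:
```python
from h import *
snap('wrist','w3');c=snap('scene','s3');s=state();print(s['t'],s['eef_pos'],s['tcp_rot'],s['opening'])
b=cv2.imread('pics/w3.png');a=cv2.imread('pics/s3.png')[200:350,360:520]
cv2.imwrite('pics/m3.png',np.hstack([cv2.resize(b,(400,300)),cv2.resize(a,(320,300))]))
```

```text
7.9833 [587.4267005  119.79421344  90.81426827] [ 3.14155477e+00 -4.24877973e-05  1.71809354e+00] 0.4977991565511019
```

View pics/m3.png

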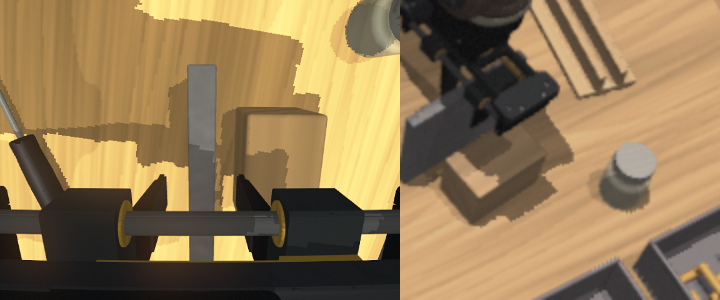

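The panel stands upright and free between the fingers, at about (202,160) in the crop. I'll push its top towards the block (tool +y) with the rear finger.

Request:
carry_out --moves '[{"slide": [0, 0.01, 0], "spin": 0}, {"slide": [0, 0.012, 0], "spin": 0}, {"slide": [0, 0.012, 0], "spin": 0}, {"slide": [0, 0.008, 0], "spin": 0}, {"slide": [0, 0.008, 0], "spin": 0}, {"slide": [0, 0.008, 0], "spin": 0}, {"slide": [0, 0.008, 0], "spin": 0}, {"slide": [0, 0.008, 0], "spin": 0}, {"slide": [0, 0.008, 0], "spin": 0}, {"slide": [0, 0.008, 0], "spin": 0}, {"slide": [0, 0.008, 0], "spin": 0}, {"slide": [0, 0.008, 0], "spin": 0}]'

```text
t: 8.98
eef_pos: [629.7, 126.1, 90.8]
tcp_rot: [3.142, -0.0, 1.718]
ft_force: [-0.6, 0.9, -0.8]
opening: 0.503
grip_force: 0.0
```

Request:
carry_out --moves '[{"slide": [0, 0.006, 0], "spin": 0}, {"slide": [0, 0.004, 0], "spin": 0}, {"slide": [0, 0, 0], "spin": 0}, {"slide": [0, 0, 0], "spin": 0}]'

```text
t: 9.32
eef_pos: [633.2, 126.6, 90.8]
tcp_rot: [-3.141, -0.0, 1.718]
ft_force: [-0.5, 0.6, 0.1]
opening: 0.503
grip_force: 0.0
```

Run:
```python
from h import *
snap('wrist','w4');c=snap('scene','s4');s=state();print(s['t'],s['eef_pos'],s['tcp_rot'],s['opening'])
b=cv2.imread('pics/w4.png');a=cv2.imread('pics/s4.png')[200:350,360:520]
cv2.imwrite('pics/m4.png',np.hstack([cv2.resize(b,(400,300)),cv2.resize(a,(320,300))]))
```

```text
9.4167 [633.18315531 126.57616459  90.84092507] [-3.14152233e+00 -9.00153446e-05  1.71802526e+00] 0.502644900568606
```

View pics/m4.png

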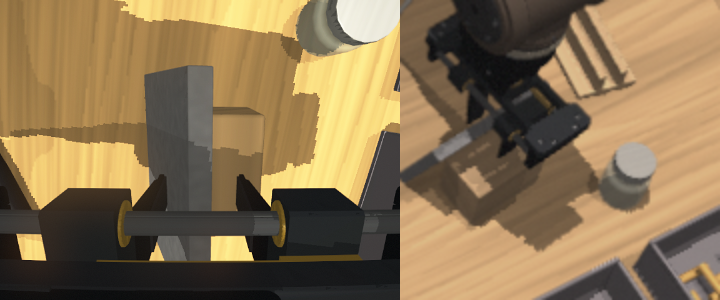

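The wrist view shows the panel tilted, its top at (202,70) resting on the block at (238,110), with clear air on both sides of it. I'll back off slightly and rise.

Request:
carry_out --moves '[{"slide": [0, -0.008, 0], "spin": 0}, {"slide": [0, 0, -0.01], "spin": 0}, {"slide": [0, 0, -0.03], "spin": 0}, {"slide": [0, 0, -0.06], "spin": 0}, {"slide": [0, 0, -0.08], "spin": 0}, {"slide": [0, 0, -0.08], "spin": 0}, {"slide": [0, 0, -0.06], "spin": 0}, {"slide": [0, 0, 0], "spin": 0}]'

```text
t: 10.08
eef_pos: [631.8, 126.4, 225.5]
tcp_rot: [3.133, 0.0, 1.718]
ft_force: [-0.0, 0.0, -0.1]
opening: 0.501
grip_force: 0.0
```

Request:
carry_out --moves '[{"slide": [-0.0624, -0.061, 0], "spin": 0}, {"slide": [-0.0624, -0.061, 0], "spin": 0}, {"slide": [-0.0624, -0.061, 0], "spin": 0}, {"slide": [-0.0624, -0.061, 0], "spin": 0}, {"slide": [-0.0624, -0.061, 0], "spin": 0}, {"slide": [-0.0624, -0.061, 0], "spin": 0}, {"slide": [-0.0624, -0.061, 0], "spin": 0}, {"slide": [-0.0624, -0.061, 0], "spin": 0}, {"slide": [-0.0624, -0.061, 0], "spin": 0}, {"slide": [-0.0624, -0.061, 0], "spin": 0}, {"slide": [-0.0624, -0.061, 0], "spin": 0}, {"slide": [0, 0, 0], "spin": 0}]'

```text
t: 11.08
eef_pos: [402.3, -188.1, 219.3]
tcp_rot: [-3.141, 0.001, 1.715]
ft_force: [-0.8, 0.1, 0.1]
opening: 0.502
grip_force: 0.0
```

Request:
carry_out --moves '[{"slide": [0, 0, 0], "spin": 0.23}, {"slide": [0, 0, 0], "spin": 0.23}, {"slide": [0, 0, 0], "spin": 0.23}, {"slide": [0, 0, 0], "spin": 0}, {"slide": [0, 0, 0], "spin": 0}, {"slide": [0, 0, 0], "spin": 0}]'

```text
t: 11.58
eef_pos: [405.0, -184.6, 219.0]
tcp_rot: [3.141, -0.0, 1.361]
ft_force: [-0.4, 0.3, -0.2]
opening: 0.495
grip_force: 0.0
```

Run:
```python
from h import *
snap('wrist','w5');snap('scene','s5');snap('top','t5');s=state();print(s['t'],s['eef_pos'],s['tcp_rot'],s['opening'])
b=cv2.imread('pics/w5.png');a=cv2.imread('pics/s5.png');t=cv2.imread('pics/t5.png')
sc=cv2.resize(a[225:325,360:460],(300,300),interpolation=cv2.INTER_CUBIC);tc=cv2.resize(t[100:200,200:300],(300,300),interpolation=cv2.INTER_CUBIC)
m=np.zeros((600,800,3),np.uint8);m[:375,:500]=cv2.resize(b,(500,375));m[:300,500:]=sc;m[300:,500:]=tc
cv2.imwrite('pics/m5.png',m)
```

```text
11.7333 [ 404.98956441 -184.72345011  218.87085857] [ 3.14149011e+00 -7.38706439e-05  1.35898779e+00] 0.5051775764850334
```

View pics/m5.png

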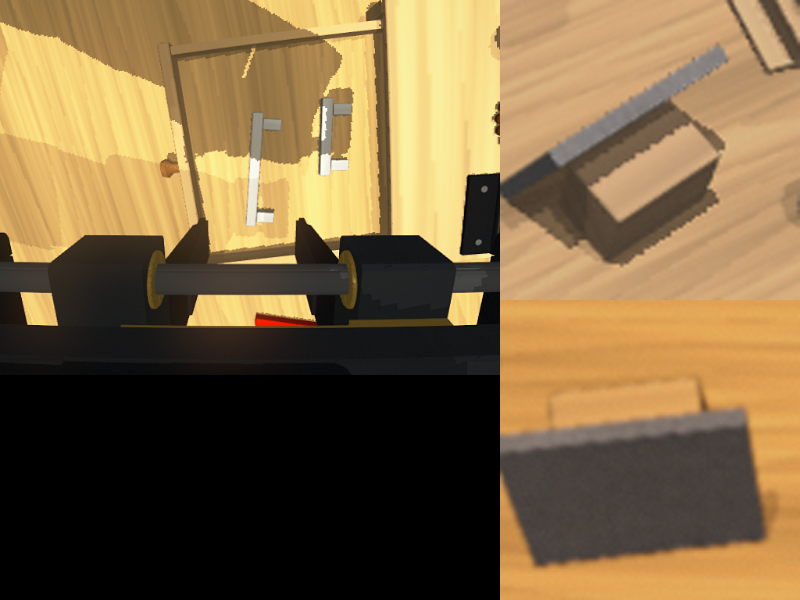

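The panel now leans on the block, squarely as seen from the top. In the wrist view the long pull's bar runs from full-image (330,145) to (323,288), between the fingers, with its posts to the right (+x). I've used all ten pictures, so the rest will be numeric. Next I'll measure the pull and the panel foot.

```bash
cat > seg.py <<'E'
from h import *
def pull(d,box):
    u0,v0,u1,v1=box; im=d['color'][v0:v1,u0:u1].astype(int)
    sat=(im.max(2)-im.min(2))/np.maximum(im.max(2),1); m=((sat<.3)&(im.max(2)>90)).astype(np.uint8)
    n,l,st,_=cv2.connectedComponentsWithStats(m); k=1+np.argmax(st[1:,4]); print('area',st[k])
    ys,xs=np.where(l==k); return np.c_[xs+u0,ys+v0].astype(float)
E
python3 - <<'E'
from seg import *
w=load('w5');t=load('top0')
for n,d,b in [('w',w,(305,130,372,300)),('t',t,(360,245,438,292))]:
    p=pull(d,b)
    for z in (24,):
        q=np.array([onz(d,u,v,z)[:2] for u,v in p]); r=cv2.minAreaRect(q.astype(np.float32)); print(n,z,[np.round(x,1) for x in r], np.round(cv2.boxPoints(r),1).tolist())
T=load('t5')
a=onz(T,212.3,188.3,5);b=onz(T,287.7,180,5);e=b-a
print('foot',a,b,np.hypot(*e[:2]),'yaw of panel y',np.degrees(np.arctan2(-e[1],-e[0])))
x=np.array([np.cos(np.radians(8.3)),np.sin(np.radians(8.3))]);y=np.array([-x[1],x[0]]);m=(a+b)[:2]/2-[619.2,124.4];print('foot mid in face frame',m@x,m@y)
E
```

```text
area [  10   13   46  146 2616]
w 24 [array([ 417. , -189.6]), array([128.9,  31.8]), np.float64(74.4)] [[384.29998779296875, -247.39999389648438], [414.8999938964844, -256.0], [449.6000061035156, -131.8000030517578], [419.0, -123.19999694824219]]
area [  6   7  64  32 494]
t 24 [array([ 416.9, -186.5]), array([129.4,  31.4]), np.float64(74.5)] [[384.5, -244.6999969482422], [414.79998779296875, -253.10000610351562], [449.3999938964844, -128.39999389648438], [419.1000061035156, -120.0]]
foot [569.22877499 197.13593374   5.        ] [591.15592504  42.37519941   5.        ] 156.3063811823286 yaw of panel y 98.06423069814736
foot mid in face frame -39.26952839703553 1.0352095137785406
```

The pull is 129 × 31.7 mm in both views, with its bar centre at (407, -185) and yaw -15.6°. The panel foot is 39 mm in front of the block face, 1 mm off centre and square to it. I'll align and descend.

Request:
carry_out --moves '[{"slide": [0, 0.006, 0], "spin": 0.117}, {"slide": [0, 0, 0.06], "spin": 0}, {"slide": [0, 0, 0.08], "spin": 0}, {"slide": [0, 0, 0.08], "spin": 0}, {"slide": [0, 0, 0.08], "spin": 0}, {"slide": [0, 0, 0.07], "spin": 0}, {"slide": [0, 0, 0.05], "spin": 0}, {"slide": [0, 0, 0.03], "spin": 0}, {"slide": [0, 0, 0.02], "spin": 0}, {"slide": [0, 0, 0.01], "spin": 0}, {"slide": [0, 0, 0], "spin": 0}, {"slide": [0, 0, 0], "spin": 0}]'

```text
t: 12.73
eef_pos: [407.5, -185.5, 27.3]
tcp_rot: [3.141, 0.0, 1.296]
ft_force: [0.2, -0.4, 0.6]
opening: 0.501
grip_force: 0.0
```

Run:
```python
from seg import *
w=snap('wrist','w6');s=state();print(s['t'],s['eef_pos'],s['tcp_rot'],s['ft_force'])
for X in [(384.4,-246,24),(415,-254.5,24),(449.5,-130,24),(419,-121.5,24)]: print(np.round(proj(w,X)))
```

```text
12.7833 [ 407.63712026 -185.51656156   27.48907855] [3.14044223e+00 2.51112344e-04 1.29582673e+00] [ 0.66078428 -0.70394821 -0.11450765]
[310. 426.]
[376. 425.]
[385. 147.]
[306. 147.]
```

Run:
```python
from seg import *
w=load('w6');p=pull(w,(270,120,420,260));print(p.min(0),p.max(0))
for v in (160,200,240):
    x=p[p[:,1]==v,0]; print(v,x.min() if len(x) else None,x.max() if len(x) else None)
```

```text
area [  38   31   79  109 4612]
[308. 151.] [386. 259.]
160 308.0 336.0
200 308.0 336.0
240 309.0 336.0
```

Request:
carry_out --moves '[{"slide": [0, 0, 0.014], "spin": 0}, {"slide": [0, 0, 0.01], "spin": 0}, {"slide": [0, 0, 0.006], "spin": 0}, {"slide": [0, 0, 0.002], "spin": 0}, {"slide": [0, 0, 0], "spin": 0}, {"slide": [0, 0, 0], "spin": 0}]'

```text
t: 13.28
eef_pos: [407.3, -185.3, 14.0]
tcp_rot: [-3.141, -0.0, 1.295]
ft_force: [0.0, -0.8, 0.4]
opening: 0.498
grip_force: 0.0
```

The bar appears at u = 308–336, where predicted and midway between the fingers. Closing.

Request:
carry_out --moves '[{"slide": [0, 0, 0], "spin": 0}, {"slide": [0, 0, 0], "spin": 0}, {"slide": [0, 0, 0], "spin": 0}, {"slide": [0, 0, 0], "spin": 0}, {"slide": [0, 0, 0], "spin": 0}, {"slide": [0, 0, 0], "spin": 0}, {"slide": [0, 0, 0], "spin": 0}, {"slide": [0, 0, 0], "spin": 0}, {"slide": [0, 0, 0], "spin": 0}, {"slide": [0, 0, 0], "spin": 0}]' --hand 1

```text
t: 14.12
eef_pos: [407.3, -185.4, 14.0]
tcp_rot: [3.141, -0.0, 1.295]
ft_force: [0.2, -0.0, 1.1]
opening: 0.125
grip_force: 30.0
```

Request:
carry_out --moves '[{"slide": [0, 0, -0.01], "spin": 0}, {"slide": [0, 0, -0.02], "spin": 0}, {"slide": [0, 0, -0.04], "spin": 0}, {"slide": [0, 0, -0.06], "spin": 0}, {"slide": [0, 0, -0.06], "spin": 0}, {"slide": [0, 0, -0.06], "spin": 0}, {"slide": [0, 0, -0.06], "spin": 0}, {"slide": [0, 0, -0.04], "spin": 0}, {"slide": [0, 0, 0], "spin": 0}, {"slide": [0, 0, 0], "spin": 0}, {"slide": [0, 0, 0], "spin": 0}, {"slide": [0, 0, 0], "spin": 0}]'

```text
t: 15.12
eef_pos: [406.8, -185.1, 153.2]
tcp_rot: [-3.14, -0.001, 1.295]
ft_force: [0.6, -0.7, -0.6]
opening: 0.123
grip_force: 30.0
```

Run:
```python
from seg import *
w=snap('wrist','w7');p=pull(w,(270,120,420,260));print(p.min(0),p.max(0))
for v in (160,200,240):
    x=p[p[:,1]==v,0]; print(v,x.min() if len(x) else None,x.max() if len(x) else None)
```

```text
area [  37   32   85  108 4988]
[307. 152.] [391. 259.]
160 307.0 337.0
200 307.0 388.0
240 308.0 337.0
```

The pull is held (opening 11.8 mm, 30 N) and level. I'll carry it over, turn it square to the panel and lower it.

Request:
carry_out --moves '[{"slide": [0.05, 0.003, 0], "spin": 0}, {"slide": [0.0729, 0.0044, 0], "spin": 0}, {"slide": [0.0729, 0.0044, 0], "spin": 0}, {"slide": [0.0729, 0.0044, 0], "spin": 0}, {"slide": [0.0729, 0.0044, 0], "spin": 0}, {"slide": [0.0729, 0.0044, 0], "spin": 0}, {"slide": [0.0729, 0.0044, 0], "spin": 0}, {"slide": [0.0729, 0.0044, 0], "spin": 0}, {"slide": [0.0729, 0.0044, 0], "spin": 0}, {"slide": [0.0729, 0.0044, 0], "spin": 0}, {"slide": [0.0729, 0.0044, 0], "spin": 0}, {"slide": [0, 0, 0], "spin": 0}]'

```text
t: 16.17
eef_pos: [511.0, 113.0, 153.1]
tcp_rot: [-3.141, -0.0, 1.298]
ft_force: [-0.6, -0.8, -1.4]
opening: 0.126
grip_force: 30.0
```

Request:
carry_out --moves '[{"slide": [0, 0, 0], "spin": -0.2}, {"slide": [0, 0, 0], "spin": -0.2}, {"slide": [0, 0, 0], "spin": -0.2}, {"slide": [0, 0, 0], "spin": -0.2}, {"slide": [0, 0, 0.02], "spin": 0}, {"slide": [0, 0, 0.02], "spin": 0}, {"slide": [0, 0, 0.02], "spin": 0}, {"slide": [0, 0, 0.01], "spin": 0}, {"slide": [0, 0, 0.006], "spin": 0}, {"slide": [0, 0, 0], "spin": 0}, {"slide": [0, 0, 0], "spin": 0}, {"slide": [0, 0, 0], "spin": 0}]'

```text
t: 17.17
eef_pos: [510.2, 109.4, 123.8]
tcp_rot: [3.141, -0.0, 1.714]
ft_force: [-0.8, -0.1, -1.4]
opening: 0.126
grip_force: 30.0
```

Run:
```python
from seg import *
w=snap('wrist','w8');sc=snap('scene','s8');s=state();print(s['t'],s['eef_pos'],s['tcp_rot'],s['qvel'].round(3),s['opening'],s['grip_force'])
p=pull(w,(270,120,420,260));print(p.min(0),p.max(0))
for v in (160,200,240):
    x=p[p[:,1]==v,0]; print(v,x.min() if len(x) else None,x.max() if len(x) else None)
z=s['eef_pos'][2]+10
for X in [(-6,65),(6,65)]:
    y=s['tcp_rot'][2]; e=s['eef_pos'];print(proj(w,(e[0]+X[0]*np.sin(y)+X[1]*np.cos(y),e[1]-X[0]*np.cos(y)+X[1]*np.sin(y),z)))
# block/panel unchanged vs s5 ?
a=load('s5')['color'].astype(int);b=sc['color'].astype(int)
print('diff panel right part',np.abs(a-b)[235:300,415:435].mean(),'short pull',np.abs(a-b)[275:300,240:282].mean(), 'unit goods',np.abs(a-b)[320:410,210:330].mean())
```

```text
17.2667 [510.21274624 109.41781208 123.93389457] [ 3.14093460e+00 -2.77641460e-05  1.71419657e+00] [ 0.001 -0.001 -0.002  0.     0.001 -0.002] 0.12180043252038886 29.9996280670166
area [  37   32   84  108 4997]
[307. 152.] [390. 259.]
160 307.0 337.0
200 307.0 388.0
240 307.0 337.0
[306.43575432 147.76428039]
[339.108491   147.76827655]
diff panel right part 7.063589743589744 short pull 38.08031746031746 unit goods 0.8778703703703704
```

Run:
```python
from seg import *
a=load('scene0');b=load('s8');c=load('s5')
for d in (a,b): print(pull(d,(236,270,285,305)).mean(0))
g=lambda d:cv2.cvtColor(d['color'],cv2.COLOR_RGB2GRAY).astype(np.float32)
e=lambda im:cv2.Canny(im.astype(np.uint8),60,150)[225:310,385:445].astype(np.float32)
print('panel shift',cv2.phaseCorrelate(e(g(c)),e(g(b))))
from cell import job_done
```

```text
area [  5   8  37  21 282]
[259.38297872 285.43262411]
area [  5   8  37  21 294]
[259.29591837 285.6292517 ]
panel shift ((-0.025051499699973334, -0.011892559730974028), 0.8128668615553114)
```

The short pull hasn't moved, the panel hasn't moved, and the long pull is held still in place. Handing in.

```bash
python3 -c "
from cell import job_done
print(job_done())"
```

```text
the job is handed in; nothing more can be done
None
```

I handed the job in at about 17 s. The grey panel leans on the ash block, square and about 1 mm off centre. The long pull is held level about 10 cm in front of it at top-edge height, posts towards the panel. The short pull had not moved at my last check. The hand-in returned no verdict.

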